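# Refit the burr carrier in the stall's coffee grinder

## Robot

A 6-joint arm with a two-finger parallel gripper is mounted at the origin on the work surface. World frame = base frame: x ahead of the robot, y to its left, z up, the work surface at z = 0. Lengths are in m, angles in rad, forces in N, time in s.
With the tool pointing down it reaches from about 0.35 to 0.775 m from the base axis. Payload 5.5 kg.
Tool frame: the origin (TCP) lies at the very end of the fingers, on their centre line; the grasp point (between the pads) lies 19 mm behind it; y points along the fingers, z is the direction in which the jaws open and shut, and the axes are right-handed (so a half turn about y gives the same grasp; the last joint's range is limited). The gripper opens to 85 mm and grips with 20 to 120 N. Pads are 22 mm wide; open, the fingers measure 114 mm over their backs; the gripper's body (76 mm by 85 mm) begins 54 mm behind the grasp point. The pads swing forward as they close: fully open they stand 13 mm farther back than shut.
Start: joints at [-1.378, 0.313, 0.046, 1.304, 0, 1.431], TCP at [0.188, -0.543, 0.231] pointing down, gripper open.
Joint ranges: [-2.76, 2.76], [-0.86, 1.69], [-1.03, 1.26], [-2.2, 2.34], [-1.47, 1.5], [-3.14, 3.14]. Speed limits (rad/s): [2.57, 2.57, 3.14, 3.14, 3.14, 3.14].

## Interface

Orientations are given as a unit quaternion [x, y, z, w].
In Python, from plant import observe, capture, finish_job, spot_in, regions_of, landmark_of gives the robot as it stands.
- The arm moves only by the tool arm_command, never from a script. Its argument "series" is a list that holds one entry, the list of rows, each a list of 7 numbers: the shift along the tool's x, y, z in m, then the turn, a rotation vector about the tool's x, y, z in rad, then the finger opening in m, from 0 to 0.0854. A call has 1 to 20 rows; each row is the pose to reach, as a shift and turn from the pose commanded when the call began, along the tool's axes at that moment; what a row does not reach only later rows make up. A row lasts 1/12 s, in which the tool goes at most 41.7 mm and 7.16 degrees, less where a joint would pass 70% of its speed; a pose out of reach is approached as far as the arm can. A call with a gripper value outside its range is refused whole. The fingers move at their own pace and stop on an object; "squeeze" is the grip in N (left out, the last holds). Time passes only in rows, so rows that repeat a pose let the fingers close. It gives the time, the measured TCP pose, the force and the opening at its end, in the units of the state.
- observe(): the state, without advancing time (a new reading comes with each control period).
- capture(name): name is "side" or "top"; returns a dict with "color" (400x640x3 uint8, red, green, blue), "depth" (400x640 float32, m along the optical axis (not along the pixel's ray), 0 where there is no reading), "mtx" (3x3 intrinsics, pixels), "T" (4x4, takes a point from camera to world coordinates). Camera axes: x right, y down, z forward; pixel columns grow to the right and rows downward; lengths in m; the calibration is good to about 2 mm. A picture is of the moment at which its call begins.
- finish_job(): hands the job in, once; it reports no verdict.
Trained networks look in a picture, given as the dict that the camera call returned (one of the last four; its "shot" number tells which), for a name from the list of things; names that differ only in an ending like _2 or _b are one class to them, and where a whole thing is asked for, a point or a joint stands for the part that bears it (a point fixed in the world has none). Each returns a list of dicts, best first, with "conf" (0 to 1); they miss things now and then, are a little off and sometimes report something else, mostly with a low value. They report only what shows in the picture. A call takes as long as a camera call. They do not tell look-alikes from the thing itself.
- spot_in(picture, query): "xy" ([column, row] in pixels, amid what is visible of it).
- regions_of(picture, query): "pixels" (400x640 bool, what is visible of it) and "xy" ([column, row] in pixels, amid what is visible of it).
- landmark_of(picture, query): "xy" ([column, row] in pixels: a listed point, or the origin of a listed thing).
The state is a dict: "time": time; "qpos": joint angles; "dq": joint speeds; "joint_torque": joint torques, N m; "tcp_pos": TCP position; "ee_rot": TCP orientation; "ft_force": force on the tool from outside, world axes, zero at the start; "torque": the same for the moment, N m; "finger_gap": finger opening in m.
Only numpy, scipy, OpenCV 4.12 (cv2) and the standard library are available. Lean on these libraries where they do the work, as an engineer would, in place of code of your own. Each camera call takes 0.05 s, during which the arm holds its last target.

## Task

The coffee grinder has been cleaned. First make it safe: press the red knob down and, keeping it down, turn it clockwise to the stop at the orange mark, then let it spring back up. Then take the burr carrier by its orange handle from the mat, turn it until its splines mesh with the slots of the grinder's collar, and push it down against the spring until its flange is fully home on the collar; finish while still holding the handle and pressing it home, with everything else left standing where it is.

Things in the scene. Friction and masses are not known exactly. Their poses are not given: they have to be found in the camera images.
- grinder: Black electric coffee grinder with its hopper off, fixed to the table: 150 mm deep (its x), 240 mm wide (its y), flat top deck 160 mm above the table. Origin: centre of its underside. On the deck, 60 mm to its +y side, sits the slotted aluminium collar; 60 mm to its -y side the red safety knob.
- knob_grip (a point): On the axis of the red safety knob, at the height to grip, 37 mm above the deck while it is up. The knob is a 44 mm disc with an upright bar on it, 42 mm long (along this point's x, which turns with the knob; white mark at the +x end), 14 mm thick (y), 30 mm tall: its top 7 mm above this point, the disc's top 23 mm below. z is up.
- knob_press (a joint): How far the red knob is pressed down, m: 0 up, 0.007 bottomed. Spring: 3 N to start, 10 N at the bottom. The knob can turn only while it is pressed at least 5 mm; left up it is blocked by a gate after about 0.2 rad.
- knob_turn (a joint): Angle of the red knob, rad, growing clockwise seen from above: starts at 0 to 0.12 (white end at the white mark on the deck), stop at 1.35 (white end at the orange mark, safe). Past 1.15 the gate ends, and the knob springs up by itself when let go. Little friction; it stays where it is left.
- throat (a point): Centre of the collar's mouth, in the plane of its top face, 190 mm above the table; z is up, x and y point at two of its four slots. With the burr carrier's origin 12 mm below this point its splines rest on the collar unmeshed; 18 mm below, meshed and on the unpressed sprung seat; 26 mm below, fully home with its flange on the collar.
- collar: Fixed aluminium ring on the grinder's deck, 104 mm outside, 30 mm tall; origin: centre of its underside. Bore 54 mm wide; four slots 13 mm wide along its +x, -x, +y, -y, reaching 39 mm from the axis, an orange tick just outside each. Its angle differs from the grinder's and from run to run; any of the four ways round is right.
- seat (a joint): How far the sprung seat inside the bore is pushed down, m: 0 free (its top 18 mm below the collar's top face), 0.008 when the burr carrier is fully home, limit 0.010. Spring: 4 N to start, 12 N at 8 mm; it pushes the carrier back up if nobody presses.
- burr: Burr carrier, loose, about 220 g, 66 mm tall, standing on the mat. Origin: centre of its underside, z up. From below: steel spigot 50 mm wide with chamfered foot, 26 mm tall, bearing the splines; a black flange 76 mm wide from 26 to 32 mm, with an orange tick over each spline; the orange handle above.
- burr_spline (a point): Outer face of the carrier's spline on its +x side, 33 mm from the axis, 20 mm above the underside. Four such steel splines stand on the spigot along +x, -x, +y, -y: each 9 mm wide, from 12 to 26 mm above the underside (their lowest 2 mm narrowed to 6 mm), reaching 33 mm from the axis.
- burr_handle (a point): Point to grip on the burr carrier's handle, 57 mm above its underside: an orange bar 54 mm long along the carrier's x, 12 mm thick (y), 16 mm tall (50 to 66 mm above the underside), on two posts; the flange's top is 25 mm below this point.
- mat: Blue cleaning mat, fixed, 240 x 170 x 4 mm, on which the burr carrier stands and the brush lies. Origin: centre of its underside.
- hopper: Bystander: clear amber funnel-shaped bean hopper standing on the table, 130 mm wide at the top, 100 mm tall. Origin: centre of its underside.
- milk_jug: Bystander: steel milk jug with handle, 84 mm wide, 100 mm tall. Origin: centre of its underside.
- dosing_cup: Bystander: small aluminium dosing cup, 58 mm wide, 55 mm tall. Origin: centre of its underside.
- drink_cup: Bystander: clear plastic drink cup, 90 mm wide, 110 mm tall. Origin: centre of its underside.
- tamper: Bystander: dark wooden tamper standing upright, 56 mm wide, 80 mm tall. Origin: centre of its underside.
- brush: Bystander: wooden cleaning brush, 140 mm long, 20 mm thick, lying on the mat. Origin: centre of its underside (lowest line).
Mind the look-alikes: they are no part of the job. What is shaped like the burr but blue or yellow is not meant.

How it is judged:
By the outcome, as a careful person would: the job done as asked, in the order asked, and still so for the second after the job is handed in, while the arm keeps its last pose, push and grip.
It also fails if it takes over 59 s, if anything falls off the work surface, if the arm or the gripper's body presses on something with over 40 N, if the wrist force passes 120 N, or if a joint passes its speed limit or range.

## Working session

There is one attempt and no reset: what is moved stays moved. The work goes in short steps, Python scripts to look and compute and a tool call to move; the robot and the scene stay as the last step left them, time stands still between calls to the robot, and variables do not carry over. Pictures are saved under pics/ and viewed, and the job is handed in when it is done.

Besides the shell and the picture viewer there is one more tool, called after "Call:" as name(argument=value, ...) on one line, values as JSON. arm_command: Moves the arm, as the interface text tells. Its arguments: {"type":"object","properties":{"series":{"type":"array","items":{"type":"array","items":{"type":"array","items":{"type":"number"}}}},"squeeze":{"type":"number"}},"required":["series"]}

```bash
mkdir -p pics; ls; cat > h.py <<'E'
import numpy as np, cv2
from plant import *
from scipy.spatial.transform import Rotation as R
def save(p,n,crop=None,s=1):
    im=p["color"][:,:,::-1].copy()
    if crop: x0,y0,x1,y1=crop; im=im[y0:y1,x0:x1]
    if s!=1: im=cv2.resize(im,None,fx=s,fy=s,interpolation=cv2.INTER_CUBIC)
    cv2.imwrite("pics/"+n,im)
def atz(p,xy,z):
    K=p["mtx"];T=p["T"]; d=T[:3,:3]@np.linalg.inv(K)@np.array([xy[0],xy[1],1.]); o=T[:3,3]
    return o+d*(z-o[2])/d[2]
def dep(p,xy):
    u,v=int(round(xy[0])),int(round(xy[1])); w=p["depth"][max(v-1,0):v+2,max(u-1,0):u+2]; w=w[w>0]
    if len(w)==0: return None
    d=np.median(w); return (p["T"]@np.append(d*np.linalg.inv(p["mtx"])@np.array([xy[0],xy[1],1.]),1))[:3]
def proj(p,X):
    c=np.linalg.inv(p["T"])@np.append(X,1); q=p["mtx"]@c[:3]; return q[:2]/q[2]
def st():
    s=observe(); print({k:np.round(v,4).tolist() for k,v in s.items()}); return s
E
python3 - <<'E'
from h import *
np.set_printoptions(precision=4,suppress=True)
s=st(); print(R.from_quat(s["ee_rot"]).as_matrix())
for n in("top","side"):
    p=capture(n); save(p,n+"0.png"); print(n,p["T"],p["mtx"])
    for q in("knob_grip","throat","collar","burr","burr_handle","burr_spline","grinder"):
        print(q,[(np.round(r["xy"],1).tolist(),round(float(r["conf"]),2)) for r in landmark_of(p,q)])
E
```

```text
pics
{'time': 0.0, 'qpos': [-1.3776, 0.314, 0.0449, 1.3036, -0.0, 1.4312], 'dq': [0.0011, -0.0002, 0.0017, -0.0009, -0.0004, 0.0006], 'joint_torque': [-0.0004, -48.0625, 29.8535, 0.0192, -0.0001, -0.0], 'tcp_pos': [0.1877, -0.5429, 0.2304], 'ee_rot': [-0.1171, 0.698, -0.6967, 0.1171], 'ft_force': [-0.2997, -0.0175, 1.0879], 'torque': [0.0091, 0.0286, -0.0341], 'finger_gap': 0.0852}
[[-0.9451 -0.0004  0.3267]
 [-0.3267  0.0018 -0.9451]
 [-0.0002 -1.     -0.0018]]
top [[ 0.0187 -0.9832  0.1814  0.3519]
 [-0.9995 -0.0233 -0.0233  0.0297]
 [ 0.0272 -0.1809 -0.9831  1.2213]
 [ 0.      0.      0.      1.    ]] [[393.1152   0.     313.4187]
 [  0.     393.1152 198.3621]
 [  0.       0.       1.    ]]
knob_grip [([411.1, 180.0], 0.54)]
throat [([369.2, 180.4], 0.9), ([319.9, 139.0], 0.18)]
collar [([364.1, 180.7], 0.85)]
burr [([293.1, 189.6], 0.97), ([228.3, 208.4], 0.69), ([289.6, 225.7], 0.64), ([221.2, 267.5], 0.6)]
burr_handle [([223.3, 210.3], 0.76), ([286.8, 223.2], 0.75), ([293.0, 188.0], 0.67), ([216.6, 266.9], 0.63)]
burr_spline [([214.1, 276.5], 0.71), ([225.9, 198.1], 0.64), ([285.4, 183.7], 0.62), ([301.5, 219.0], 0.6)]
grinder []
side [[-0.9342 -0.161   0.3184  0.1656]
 [-0.356   0.4789 -0.8025  0.9889]
 [-0.0233 -0.863  -0.5047  0.7363]
 [ 0.      0.      0.      1.    ]] [[402.3801   0.     314.8185]
 [  0.     402.3801 202.6436]
 [  0.       0.       1.    ]]
knob_grip [([318.8, 168.1], 0.74), ([333.5, 143.3], 0.51)]
throat [([321.1, 159.9], 0.58)]
collar [([318.1, 168.9], 0.67), ([279.8, 282.1], 0.55)]
burr [([355.4, 307.6], 0.93), ([332.0, 254.2], 0.69), ([293.7, 288.1], 0.64), ([298.0, 240.5], 0.58), ([318.9, 159.9], 0.22)]
burr_handle [([353.0, 295.0], 0.81), ([286.6, 271.3], 0.78), ([297.9, 223.5], 0.72), ([330.4, 234.2], 0.66), ([316.0, 167.7], 0.16)]
burr_spline [([331.5, 238.0], 0.67), ([280.3, 278.3], 0.66), ([287.5, 240.7], 0.64), ([363.5, 309.4], 0.6)]
grinder [([326.4, 203.5], 0.62)]
```

View pics/top0.png

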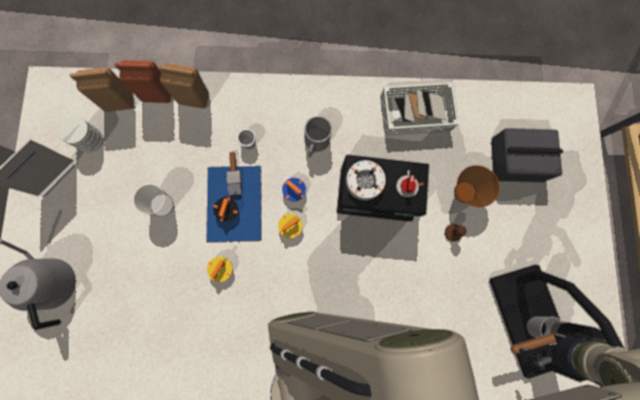

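View pics/side0.png

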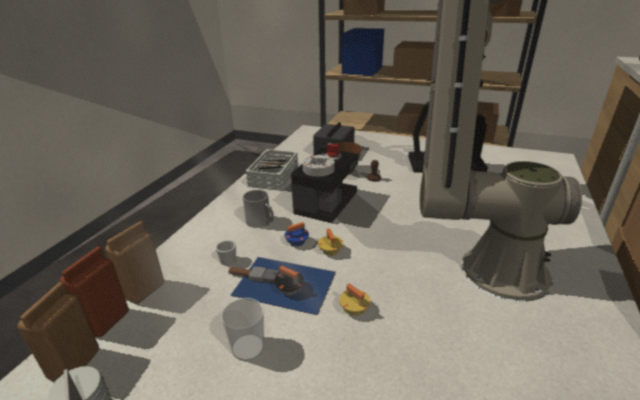

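Candidates for the burr in the top view are (226,209), which is black-flanged on the mat, (293,189), which is blue, and (290,226) and (219,269), which are yellow. By the description I choose (226,209) and will check it in a close crop.

```bash
python3 - <<'E'
from h import *
np.set_printoptions(precision=4,suppress=True)
p=capture("top")
a=cv2.resize(p["color"][190:230,206:256,::-1],None,fx=8,fy=8,interpolation=cv2.INTER_CUBIC)
b=cv2.resize(p["color"][150:210,335:435,::-1],None,fx=8,fy=8,interpolation=cv2.INTER_CUBIC)
c=np.zeros((480,800,3),np.uint8);cv2.imwrite("pics/burr1.png",a);cv2.imwrite("pics/gr1.png",b)
col=p["color"].astype(int); Rr,G,B=col[...,0],col[...,1],col[...,2]
hsv=cv2.cvtColor(p["color"],cv2.COLOR_RGB2HSV)
m=((hsv[...,0]>3)&(hsv[...,0]<18)&(hsv[...,1]>150)&(hsv[...,2]>110))
mm=m[195:225,212:245]; v,u=np.nonzero(mm); 
pts=np.array([dep(p,(x+212,y+195)) for x,y in zip(u,v)])
print(len(pts)); 
for (x,y),q in zip(zip(u+212,v+195),pts): print(x,y,np.round(q,3), col[y,x])
k=atz(p,(408,186),.2);print(k)
E
```

```text
129
224 198 [0.565 0.274 0.036] [122  69  46]
225 198 [0.565 0.271 0.036] [142  75  40]
226 198 [0.565 0.268 0.037] [138  76  40]
227 198 [0.565 0.265 0.037] [135  76  44]
228 198 [0.565 0.262 0.037] [153  84  48]
229 198 [0.566 0.259 0.035] [141  80  49]
223 199 [0.562 0.277 0.037] [121  68  39]
224 199 [0.562 0.274 0.038] [178  96  42]
225 199 [0.557 0.264 0.068] [201 106  38]
226 199 [0.557 0.261 0.069] [195 105  42]
227 199 [0.559 0.261 0.058] [169  90  34]
228 199 [0.562 0.262 0.037] [164  90  42]
229 199 [0.563 0.259 0.036] [139  76  37]
223 200 [0.559 0.277 0.037] [146  80  36]
224 200 [0.553 0.267 0.069] [206 110  41]
225 200 [0.553 0.264 0.069] [225 120  44]
226 200 [0.554 0.261 0.069] [206 108  36]
227 200 [0.554 0.259 0.067] [170  89  37]
228 200 [0.556 0.258 0.056] [137  73  36]
223 201 [0.551 0.27  0.068] [168  91  37]
224 201 [0.551 0.267 0.068] [213 113  40]
225 201 [0.55  0.264 0.069] [224 118  43]
226 201 [0.55  0.261 0.069] [198 104  39]
227 201 [0.551 0.259 0.066] [145  79  35]
222 202 [0.553 0.279 0.038] [123  69  40]
223 202 [0.548 0.27  0.068] [187  99  40]
224 
[... 3647 characters left out ...]
3]
221 214 [0.511 0.273 0.068] [219 114  44]
222 214 [0.512 0.271 0.068] [190 100  39]
223 214 [0.512 0.268 0.066] [129  68  30]
219 215 [0.51  0.281 0.06 ] [138  75  38]
220 215 [0.509 0.276 0.068] [181  97  41]
221 215 [0.509 0.273 0.068] [190 101  36]
222 215 [0.509 0.271 0.066] [163  86  33]
220 216 [0.507 0.278 0.059] [117  65  31]
221 216 [0.506 0.274 0.065] [133  74  36]
222 216 [0.506 0.271 0.062] [120  69  38]
221 218 [0.504 0.279 0.036] [117  69  39]
222 218 [0.504 0.276 0.037] [114  65  34]
221 219 [0.501 0.279 0.036] [148  80  36]
222 219 [0.501 0.276 0.037] [129  70  31]
221 220 [0.498 0.28  0.034] [146  81  47]
222 220 [0.498 0.276 0.036] [123  69  43]
[ 0.5801 -0.247   0.2   ]
```

View pics/burr1.png

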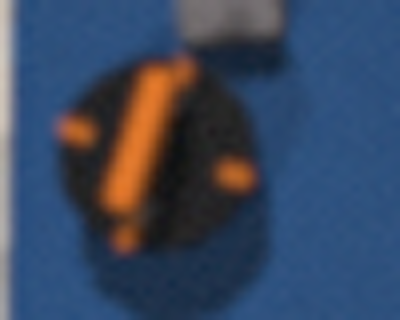

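View pics/gr1.png

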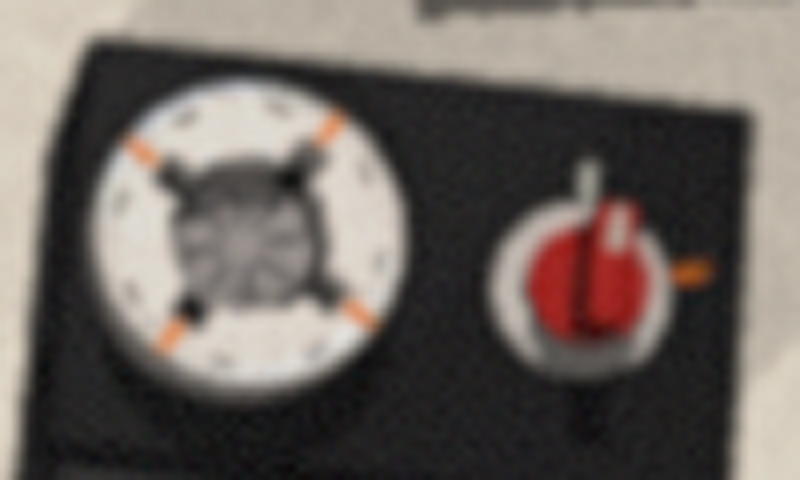

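Close crop confirms it: black flange, orange handle, standing on the mat. Now I need precise poses, from images rectified to the relevant planes.

```bash
cat >> h.py <<'E'
def rect(p,c,half,z,res=0.0005):
    n=int(2*half/res); 
    # image u -> -y world (right), v -> -x world (down)
    pts=[]; 
    src=[]; dst=[]
    for u,v in((0,0),(n,0),(n,n),(0,n)):
        X=np.array([c[0]+half-v*res,c[1]+half-u*res,z]); src.append(proj(p,X)); dst.append((u,v))
    H=cv2.getPerspectiveTransform(np.float32(src),np.float32(dst))
    return cv2.warpPerspective(p["color"],H,(n,n),flags=cv2.INTER_CUBIC)
def blobs(im,c,half,res=0.0005,lo=(3,140,110),hi=(18,255,255),mina=30):
    hsv=cv2.cvtColor(im,cv2.COLOR_RGB2HSV); m=cv2.inRange(hsv,lo,hi)
    n,l,s,ce=cv2.connectedComponentsWithStats(m); out=[]
    for i in range(1,n):
        if s[i,4]>=mina: out.append((np.round([c[0]+half-ce[i][1]*res,c[1]+half-ce[i][0]*res],4).tolist(),int(s[i,4])))
    return out,m
E
cat > m1.py <<'E'
from h import *
np.set_printoptions(precision=4,suppress=True)
p=capture("top")
c=atz(p,(365,180),.19)
im=rect(p,c,.07,.19); cv2.imwrite("pics/rc.png",cv2.resize(im[:,:,::-1],None,fx=2,fy=2)); print("collar c",c[:2],blobs(im,c,.07)[0])
g=cv2.cvtColor(im,cv2.COLOR_RGB2GRAY); _,m=cv2.threshold(g,120,255,cv2.THRESH_BINARY)
cn=max(cv2.findContours(m,cv2.RETR_EXTERNAL,cv2.CHAIN_APPROX_NONE)[0],key=cv2.contourArea)
(cx,cy),(a,b),_=cv2.fitEllipse(cn); print("collar ellipse",c[0]+.07-cy*.0005,c[1]+.07-cx*.0005,a*.0005,b*.0005)
c=atz(p,(408,185),.204)
im=rect(p,c,.05,.204,.00025); cv2.imwrite("pics/rk.png",cv2.resize(im[:,:,::-1],None,fx=1.5,fy=1.5)); print("knob c (z.204)",c[:2])
c3=atz(p,(408,185),.16); im=rect(p,c3,.05,.16,.00025);print("deck marks",c3[:2],blobs(im,c3,.05,.00025)[0]); cv2.imwrite("pics/rkd.png",cv2.resize(im[:,:,::-1],None,fx=1.5,fy=1.5))
c=atz(p,(225,209),.036); im=rect(p,c,.05,.036,.00025);cv2.imwrite("pics/rb.png",cv2.resize(im[:,:,::-1],None,fx=1.5,fy=1.5)); print("burr flange",c[:2],blobs(im,c,.05,.00025)[0])
c=atz(p,(223,207),.070); im=rect(p,c,.05,.070,.00025); o,m=blobs(im,c,.05,.00025,lo=(3,150,130));print("bar",o)
n,l,s,ce=cv2.connectedComponentsWithStats(m); i=1+np.argmax(s[1:,4]); v,u=np.nonzero(l==i); r=cv2.minAreaRect(np.stack([u,v],1).astype(np.float32)); print(r, np.degrees(np.arctan2(*np.linalg.eigh(np.cov(-v,-u))[1][::-1,1])))
# deck depth
for xy in((365,180),(356,165),(390,170),(385,205),(345,205)): print(xy,dep(p,xy))
E
python3 m1.py
```

```text
collar c [ 0.596  -0.1332] []
collar ellipse 0.5994252390517598 -0.13483059089280425 0.10499979400634765 0.10581949615478516
knob c (z.204) [ 0.5819 -0.246 ]
deck marks [ 0.5918 -0.2579] [([0.5963, -0.2935], 1074)]
burr flange [0.5315 0.2691] [([0.5395, 0.2747], 14849), ([0.5401, 0.2984], 1420), ([0.5249, 0.2388], 1797), ([0.5002, 0.2785], 810)]
bar [([0.5342, 0.2678], 12100), ([0.5347, 0.291], 987), ([0.5199, 0.2328], 1228), ([0.4954, 0.2716], 423)]
((201.74249267578125, 190.46908569335938), (67.17759704589844, 237.90805053710938), 18.78862190246582) 163.32971955916204
(365, 180) [ 0.6006 -0.1363  0.1704]
(356, 165) [ 0.6376 -0.109   0.1887]
(390, 170) [ 0.6338 -0.2085  0.1591]
(385, 205) [ 0.534  -0.193   0.1594]
(345, 205) [ 0.5317 -0.0827  0.1579]
```

```bash
cd pics; python3 -c "
import cv2,numpy as np
a=[cv2.resize(cv2.imread(f),(400,300*4//3)) for f in('rc.png','rb.png')]
b=[cv2.resize(cv2.imread(f),(400,400)) for f in('rk.png','rkd.png')]
cv2.imwrite('mo1.png',np.hstack(a));cv2.imwrite('mo2.png',np.hstack(b))"
```

```text
(no output)
```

View pics/mo1.png

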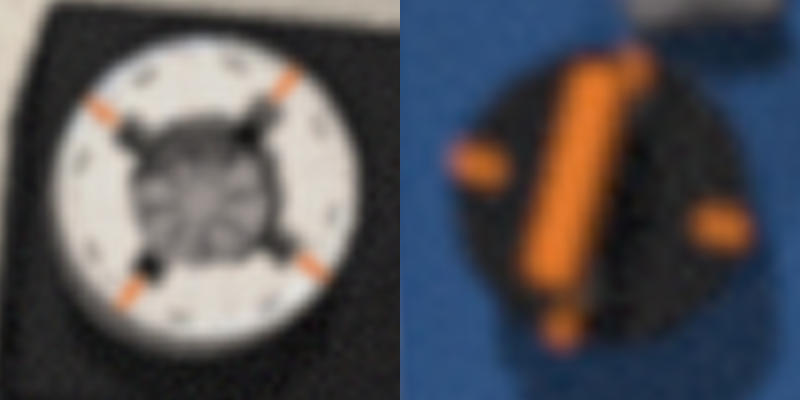

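View pics/mo2.png

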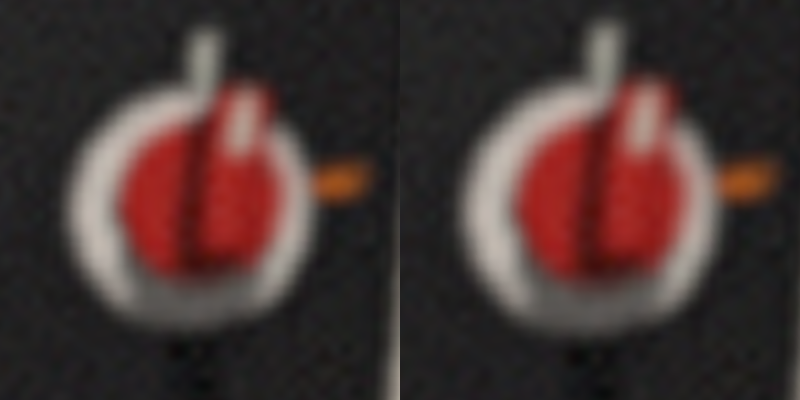

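```bash
python3 - <<'E'
from h import *
np.set_printoptions(precision=4,suppress=True)
def cloud(p,x0,y0,x1,y1):
    v,u=np.mgrid[y0:y1,x0:x1]; d=p["depth"][y0:y1,x0:x1]; k=d>0
    q=np.linalg.inv(p["mtx"])@np.stack([u[k],v[k],np.ones(k.sum())])*d[k]
    return (p["T"][:3,:3]@q).T+p["T"][:3,3], p["color"][y0:y1,x0:x1][k]
for n in("top","side"):
    p=capture(n); k=proj(p,[.59,-.256,.19]).astype(int); print(n,"px",k)
    X,C=cloud(p,k[0]-25,k[1]-25,k[0]+25,k[1]+25)
    s=(X[:,2]>.192)&(np.hypot(X[:,0]-.59,X[:,1]+.256)<.04); B=X[s]; print(len(B),B[:,2].max(),B[:,:2].mean(0),B[:,:2].min(0),B[:,:2].max(0))
    w,V=np.linalg.eigh(np.cov(B[:,:2].T)); v=V[:,1]*np.sign(V[0,1]); print("yaw",np.degrees(np.arctan2(v[1],v[0])), np.sqrt(w))
    s=(X[:,2]>.17)&(X[:,2]<.18)&(np.hypot(X[:,0]-.59,X[:,1]+.256)<.04); B=X[s]; print("disc",len(B),B.mean(0),B.min(0),B.max(0))
    l=[(r["xy"],r["conf"]) for r in landmark_of(p,"knob_grip")]; print([ (atz(p,a,.197),c) for a,c in l])
    l=[(r["xy"],r["conf"]) for r in landmark_of(p,"throat")]; print("throat",[ (atz(p,a,.19),c) for a,c in l])
    l=[(r["xy"],r["conf"]) for r in landmark_of(p,"burr_handle")]; print("handle",[ (atz(p,a,.061),round(c,2)) for a,c in l])
    if n=="side":
        save(p,"sk.png",(280,120,400,210),6)
        c=np.array([.6,-.136]); im=rect(p,c,.07,.19); print("side collar ticks",blobs(im,c,.07,lo=(3,90,110))[0]); cv2.imwrite("pics/src.png",im[:,:,::-1])
    else:
        c=np.array([.6,-.136]); im=rect(p,c,.07,.19); print("top collar ticks",blobs(im,c,.07,lo=(3,80,110))[0])
    hsv=cv2.cvtColor(p["color"],cv2.COLOR_RGB2HSV)
    h=proj(p,[.533,.268,.07]).astype(int);X,C=cloud(p,h[0]-30,h[1]-30,h[0]+30,h[1]+30)
    s=(X[:,2]>.062)&(np.hypot(X[:,0]-.533,X[:,1]-.268)<.032); B=X[s]; w,V=np.linalg.eigh(np.cov(B[:,:2].T)); v=V[:,1]*np.sign(V[0,1]); print("HANDLE",len(B),B.mean(0),np.degrees(np.arctan2(v[1],v[0])),np.sqrt(w))
    r=cv2.minAreaRect((B[:,:2]*1000).astype(np.float32)); print(r)
E
```

```text
top px [410 183]
89 0.20903884676361018 [ 0.5873 -0.2536] [ 0.5672 -0.2638] [ 0.6086 -0.246 ]
yaw -5.124065554740686 [0.0041 0.012 ]
disc 97 [ 0.5872 -0.2505  0.1738] [ 0.5681 -0.277   0.1704] [ 0.6087 -0.2348  0.1793]
[(array([ 0.6013, -0.2565,  0.197 ]), 0.63)]
throat [(array([ 0.6023, -0.1406,  0.19  ]), 0.9)]
handle [(array([0.4881, 0.071 , 0.061 ]), 0.66), (array([0.5305, 0.2633, 0.061 ]), 0.59), (array([0.3573, 0.275 , 0.061 ]), 0.57), (array([0.5988, 0.0667, 0.061 ]), 0.56)]
top collar ticks [([0.6374, -0.1634], 303), ([0.6271, -0.0987], 245), ([0.5725, -0.1727], 283), ([0.5642, -0.1089], 318)]
HANDLE 78 [0.5316 0.2682 0.069 ] -13.800837858149814 [0.0036 0.0155]
((532.0316772460938, 269.22979736328125), (12.836348533630371, 52.87420654296875), 76.2872543334961)
side px [331 147]
50 0.2052582781470731 [ 0.5857 -0.2509] [ 0.5649 -0.262 ] [ 0.6076 -0.2441]
yaw -8.252508594355765 [0.0037 0.0129]
disc 48 [ 0.5853 -0.2456  0.1748] [ 0.5657 -0.2574  0.17  ] [ 0.6079 -0.2296  0.1799]
[(array([ 0.5741, -0.073 ,  0.197 ]), 0.54)]
throat [(array([ 0.591 , -0.1374,  0.19  ]), 0.58), (array([0.4538, 0.4337, 0.19  ]), 0.29)]
handle [(array([0.5954, 0.0609, 0.061 ]), 0.92), (array([0.3472, 0.2893, 0.061 ]), 0.88), (array([0.4839, 0.066 , 0.061 ]), 0.79), (array([0.5339, 0.2679, 0.061 ]), 0.62)]
side collar ticks [([0.6333, -0.1638], 63), ([0.5859, -0.1996], 83), ([0.5712, -0.1781], 72)]
HANDLE 94 [0.5296 0.2706 0.0678] -13.41370229997795 [0.0036 0.0159]
((530.8466796875, 268.5437927246094), (13.730318069458008, 54.38574981689453), 74.41110229492188)
```

View pics/sk.png

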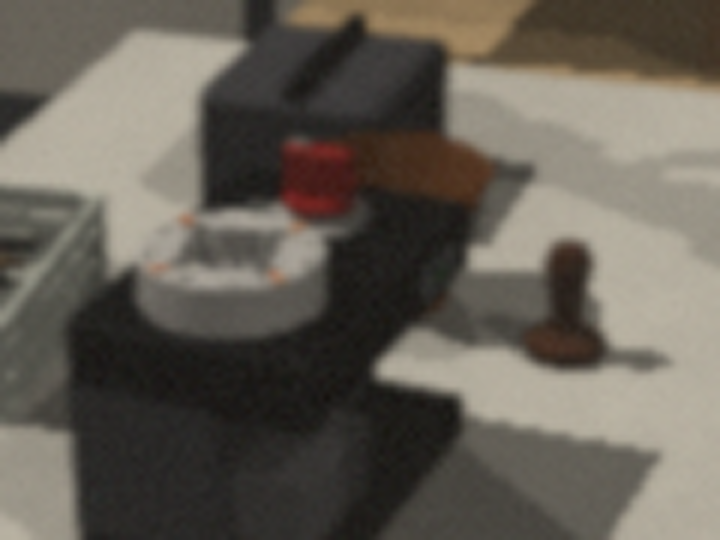

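Call:
arm_command(series=[[[-0.472,-0.03,-0.142,0,-2.651,0,0.045],[-0.472,-0.03,-0.142,0,-2.651,0,0.045],[-0.472,-0.03,-0.142,0,-2.651,0,0.045],[-0.472,-0.03,-0.142,0,-2.651,0,0.045],[-0.472,-0.03,-0.142,0,-2.651,0,0.045],[-0.472,-0.03,-0.142,0,-2.651,0,0.045],[-0.472,-0.03,-0.142,0,-2.651,0,0.045],[-0.472,-0.03,-0.142,0,-2.651,0,0.045],[-0.472,-0.03,-0.142,0,-2.651,0,0.045],[-0.472,-0.03,-0.142,0,-2.651,0,0.045],[-0.472,-0.03,-0.142,0,-2.651,0,0.045],[-0.472,-0.03,-0.142,0,-2.651,0,0.045],[-0.472,-0.03,-0.142,0,-2.651,0,0.045],[-0.472,-0.03,-0.142,0,-2.651,0,0.045],[-0.472,-0.03,-0.142,0,-2.651,0,0.045],[-0.472,-0.03,-0.142,0,-2.651,0,0.045],[-0.472,-0.03,-0.142,0,-2.651,0,0.045],[-0.472,-0.03,-0.142,0,-2.651,0,0.045],[-0.472,-0.03,-0.142,0,-2.651,0,0.045],[-0.472,-0.03,-0.142,0,-2.651,0,0.045]]])

```text
time: 2.97
tcp_pos: [0.5876, -0.2551, 0.2612]
ee_rot: [0.699, -0.107, 0.107, -0.699]
ft_force: [-0.8, -0.4, -0.0]
finger_gap: 0.0448
```

```bash
cat > tgt.py <<'E'
# usage: tgt.py x y z yaw_jaw_deg : shift & turn to reach it, from the measured pose
from h import *
import sys
def goto(x,y,z,psi):
    s=observe(); M=R.from_quat(s["ee_rot"]).as_matrix(); t=np.array(s["tcp_pos"])
    a=np.radians(psi); zz=np.array([np.cos(a),np.sin(a),0]); yy=np.array([0,0,-1.]); G=np.stack([np.cross(yy,zz),yy,zz],1)
    print("t",s["time"],"tcp",np.round(t,4),"jaw",round(np.degrees(np.arctan2(M[1,2],M[0,2])),2),"gap",round(s["finger_gap"],4),"F",np.round(s["ft_force"],1),"M",np.round(s["torque"],2),"q",np.round(s["qpos"],2))
    print("shift",np.round(M.T@(np.array([x,y,z])-t),4),"rot",np.round(R.from_matrix(M.T@G).as_rotvec(),4))
if __name__=="__main__": goto(*map(float,sys.argv[1:]))
E
python3 tgt.py .588 -.2545 .261 81
```

```text
t 2.9667 tcp [ 0.5876 -0.2551  0.2612] jaw 72.66 gap 0.0448 F [-0.8 -0.4 -0. ] M [-0.01  0.05  0.02] q [-0.53  0.44  0.31  1.44 -0.   -0.23]
shift [0.0002 0.0002 0.0007] rot [ 0.000e+00 -1.455e-01 -1.000e-04]
```

Call:
arm_command(series=[[[0,0,0,0,-0.125,0,0.045],[0,0.02,0,0,-0.145,0,0.045],[0,0.045,0,0,-0.145,0,0.045],[0,0.045,0,0,-0.145,0,0.045]]])

```text
time: 3.3
tcp_pos: [0.5855, -0.2539, 0.2115]
ee_rot: [-0.704, 0.06, -0.055, 0.706]
ft_force: [-1.7, -0.1, -0.9]
finger_gap: 0.0448
```

```bash
python3 tgt.py .588 -.2545 .178 81; python3 - <<'E'
from h import *
p=capture("top"); save(p,"t2.png",(360,140,460,230),7)
p=capture("side"); save(p,"s2.png",(280,90,380,180),7)
E
```

```text
t 3.3 tcp [ 0.5855 -0.2539  0.2115] jaw 80.61 gap 0.0448 F [-1.7 -0.1 -0.9] M [0.06 0.02 0.03] q [-0.53  0.45  0.2   1.33 -0.   -0.37]
shift [ 0.0028  0.0334 -0.0003] rot [-0.0027 -0.0068 -0.007 ]
```

View pics/t2.png

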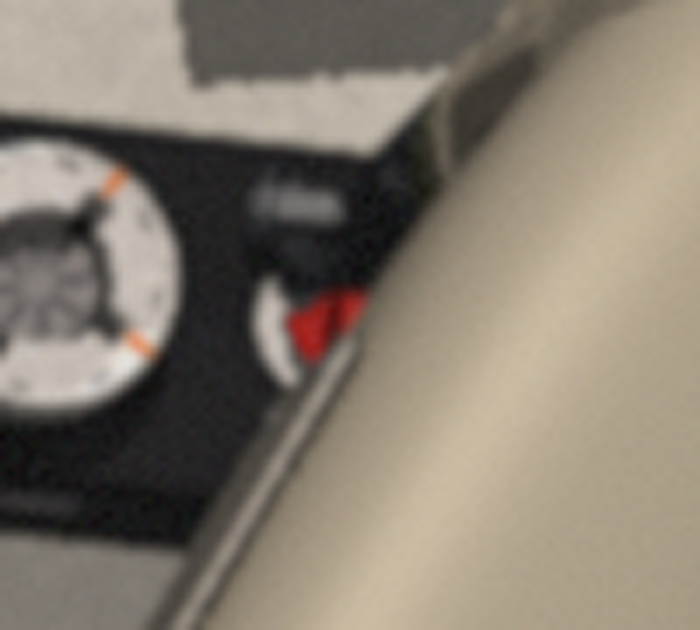

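View pics/s2.png

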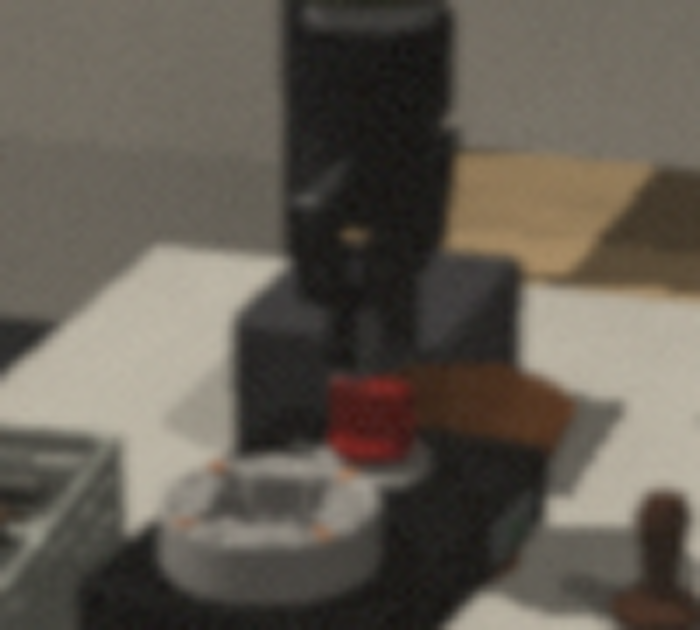

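Call:
arm_command(series=[[[0,0.02,0,0,0,0,0.045],[0,0.037,0,0,0,0,0.045],[0,0.037,0,0,0,0,0.045],[0,0.037,0,0,0,0,0.045]]], squeeze=30)

```text
time: 3.73
tcp_pos: [0.5876, -0.2551, 0.1801]
ee_rot: [0.705, -0.058, 0.058, -0.705]
ft_force: [0.3, 0.3, 0.9]
finger_gap: 0.0449
```

```bash
python3 tgt.py .588 -.2545 .179 81
```

```text
t 3.7333 tcp [ 0.5876 -0.2551  0.1801] jaw 80.61 gap 0.0449 F [0.3 0.3 0.9] M [0.02 0.02 0.04] q [-0.53  0.46  0.14  1.25 -0.   -0.37]
shift [0.0003 0.0011 0.0007] rot [ 0.0001 -0.0068 -0.0001]
```

No contact on the way down. Close on the bar.

Call:
arm_command(series=[[[0,0,0,0,0,0,0.01],[0,0,0,0,0,0,0.01],[0,0,0,0,0,0,0.01],[0,0,0,0,0,0,0.01],[0,0,0,0,0,0,0.01],[0,0,0,0,0,0,0.01]]], squeeze=30)

```text
time: 4.23
tcp_pos: [0.5881, -0.256, 0.1804]
ee_rot: [0.705, -0.057, 0.059, -0.704]
ft_force: [0.8, -2.8, 3.3]
finger_gap: 0.0132
```

```bash
python3 tgt.py .588 -.2545 .179 81
```

```text
t 4.2333 tcp [ 0.5881 -0.256   0.1804] jaw 80.59 gap 0.0132 F [ 0.8 -2.8  3.3] M [-0.68  0.    0.02] q [-0.54  0.46  0.14  1.25 -0.   -0.37]
shift [-0.0004  0.0014  0.0015] rot [ 0.0017 -0.0071  0.0021]
```

Call:
arm_command(series=[[[0,0,-0.001,0,0,0,0.005],[0,0.003,-0.001,0,0,0,0.005],[0,0.006,-0.001,0,0,0,0.005],[0,0.009,-0.001,0,0,0,0.005],[0,0.011,-0.001,0,0,0,0.005],[0,0.011,-0.001,0,0,0,0.005]]], squeeze=60)

```text
time: 4.73
tcp_pos: [0.5883, -0.2562, 0.1742]
ee_rot: [0.706, -0.056, 0.06, -0.704]
ft_force: [-7.3, 2.5, 28.9]
finger_gap: 0.0125
```

```bash
python3 tgt.py .588 -.2545 .179 81
```

```text
t 4.7333 tcp [ 0.5883 -0.2562  0.1742] jaw 80.64 gap 0.0125 F [-7.3  2.5 28.9] M [ 0.69  1.46 -0.01] q [-0.54  0.46  0.12  1.23  0.   -0.37]
shift [-0.0005 -0.0048  0.0016] rot [ 0.002  -0.0064  0.006 ]
```

Call:
arm_command(series=[[[0,-0.001,0,0,0.1,0,0.005],[0,-0.001,0,0,0.2,0,0.005],[0,-0.001,0,0,0.3,0,0.005],[0,-0.001,0,0,0.4,0,0.005],[0,-0.001,0,0,0.5,0,0.005],[0,-0.001,0,0,0.6,0,0.005],[0,-0.001,0,0,0.7,0,0.005],[0,-0.001,0,0,0.7,0,0.005]]])

```text
time: 5.4
tcp_pos: [0.5883, -0.2562, 0.1742]
ee_rot: [0.642, -0.295, 0.299, -0.641]
ft_force: [-4.7, 2.2, 23.2]
finger_gap: 0.0131
```

```bash
python3 tgt.py .588 -.2545 .179 81
```

```text
t 5.4 tcp [ 0.5883 -0.2562  0.1742] jaw 40.28 gap 0.0131 F [-4.7  2.2 23.2] M [ 0.48  1.18 -0.06] q [-0.54  0.46  0.12  1.23  0.    0.33]
shift [-0.0015 -0.0048  0.0009] rot [-1.000e-04 -7.107e-01  5.800e-03]
```

Call:
arm_command(series=[[[0,0,0,0,0.1,0,0.005],[0,0,0,0,0.2,0,0.005],[0,0,0,0,0.3,0,0.005],[0,0,0,0,0.4,0,0.005],[0,0,0,0,0.5,0,0.005],[0,0,0,0,0.55,0,0.005],[0,0,0,0,0.58,0,0.005],[0,0,0,0,0.58,0,0.005]]])

```text
time: 6.07
tcp_pos: [0.5883, -0.2563, 0.1742]
ee_rot: [-0.53, 0.466, -0.47, 0.531]
ft_force: [-4.6, 1.7, 24.3]
finger_gap: 0.013
```

```bash
python3 tgt.py .588 -.2545 .179 81
```

```text
t 6.0667 tcp [ 0.5883 -0.2563  0.1742] jaw 7.22 gap 0.013 F [-4.6  1.7 24.3] M [ 0.39  1.17 -0.05] q [-0.54  0.46  0.12  1.23  0.    0.91]
shift [-0.0018 -0.0048 -0.    ] rot [-0.0017 -1.2876  0.0059]
```

Call:
arm_command(series=[[[0,0,0,0,0.03,0,0.005],[0,0,0,0,0.06,0,0.005],[0,0,0,0,0.06,0,0.005]]])

```text
time: 6.32
tcp_pos: [0.5883, -0.2563, 0.1742]
ee_rot: [-0.516, 0.481, -0.485, 0.517]
ft_force: [-5.8, 1.1, 23.9]
finger_gap: 0.0121
```

```bash
python3 tgt.py .588 -.2545 .179 81
```

```text
t 6.3167 tcp [ 0.5883 -0.2563  0.1742] jaw 3.9 gap 0.0121 F [-5.8  1.1 23.9] M [0.24 1.19 0.88] q [-0.54  0.46  0.12  1.23 -0.    0.97]
shift [-0.0018 -0.0048 -0.0001] rot [-0.0015 -1.3456  0.0061]
```

Call:
arm_command(series=[[[0,-0.003,0,0,-0.02,0,0.005],[0,-0.006,0,0,-0.02,0,0.005],[0,-0.009,0,0,-0.02,0,0.005],[0,-0.01,0,0,-0.02,0,0.005],[0,-0.01,0,0,-0.02,0,0.005]]])

```text
time: 6.73
tcp_pos: [0.5881, -0.2562, 0.1799]
ee_rot: [-0.521, 0.477, -0.478, 0.522]
ft_force: [1.6, -3.1, 3.6]
finger_gap: 0.0123
```

```bash
python3 tgt.py .588 -.2545 .179 81
```

```text
t 6.7333 tcp [ 0.5881 -0.2562  0.1799] jaw 5.05 gap 0.0123 F [ 1.6 -3.1  3.6] M [-0.48 -0.39  0.65] q [-0.54  0.46  0.14  1.25  0.    0.95]
shift [-0.0017  0.0009  0.    ] rot [-8.0000e-04 -1.3256e+00  2.0000e-03]
```

Open and lift straight up.

Call:
arm_command(series=[[[0,0,0,0,0,0,0.04],[0,0,0,0,0,0,0.04],[0,0,0,0,0,0,0.04],[0,0,0,0,0,0,0.04],[0,-0.03,0,0,0,0,0.04],[0,-0.06,0,0,0,0,0.04],[0,-0.085,0,0,0,0,0.04],[0,-0.085,0,0,0,0,0.04]]])

```text
time: 7.4
tcp_pos: [0.589, -0.2569, 0.2698]
ee_rot: [-0.521, 0.475, -0.48, 0.522]
ft_force: [1.1, 0.0, 0.8]
finger_gap: 0.0399
```

```bash
python3 tgt.py .5315 .2685 .2 75.7
```

```text
t 7.4 tcp [ 0.589  -0.2569  0.2698] jaw 4.97 gap 0.0399 F [1.1 0.  0.8] M [-0.   -0.04  0.04] q [-0.54  0.44  0.33  1.45  0.    0.95]
shift [-0.5287  0.0674 -0.0122] rot [-0.0028 -1.2344  0.0077]
```

Call:
arm_command(series=[[[-0.529,0,-0.012,0,-1.234,0,0.045],[-0.529,0,-0.012,0,-1.234,0,0.045],[-0.529,0,-0.012,0,-1.234,0,0.045],[-0.529,0,-0.012,0,-1.234,0,0.045],[-0.529,0,-0.012,0,-1.234,0,0.045],[-0.529,0,-0.012,0,-1.234,0,0.045],[-0.529,0,-0.012,0,-1.234,0,0.045],[-0.529,0,-0.012,0,-1.234,0,0.045],[-0.529,0,-0.012,0,-1.234,0,0.045],[-0.529,0,-0.012,0,-1.234,0,0.045],[-0.529,0,-0.012,0,-1.234,0,0.045],[-0.529,0,-0.012,0,-1.234,0,0.045],[-0.529,0,-0.012,0,-1.234,0,0.045],[-0.529,0.05,-0.012,0,-1.234,0,0.045],[-0.529,0.09,-0.012,0,-1.234,0,0.045],[-0.529,0.12,-0.012,0,-1.234,0,0.045],[-0.529,0.12,-0.012,0,-1.234,0,0.045],[-0.529,0.12,-0.012,0,-1.234,0,0.045]]])

```text
time: 8.9
tcp_pos: [0.5272, 0.2692, 0.142]
ee_rot: [0.703, -0.09, 0.086, -0.701]
ft_force: [0.8, -0.4, 1.2]
finger_gap: 0.0451
```

```bash
python3 tgt.py .5315 .2685 .043 75.7; python3 - <<'E'
from h import *
p=capture("top"); save(p,"t3.png",(335,150,435,225),7); save(p,"t3b.png",(190,160,270,240),7)
p=capture("side"); save(p,"s3.png",(230,230,350,330),6)
E
```

```text
t 8.9 tcp [0.5272 0.2692 0.142 ] jaw 75.69 gap 0.0451 F [ 0.8 -0.4  1.2] M [ 0.   -0.02 -0.02] q [ 0.34  0.39 -0.07  1.12 -0.    0.59]
shift [0.0049 0.099  0.0008] rot [ 0.0036 -0.0002 -0.0055]
```

View pics/t3.png

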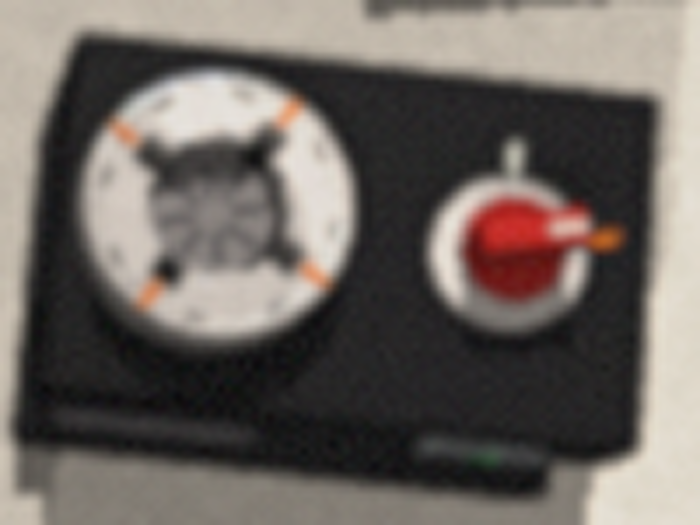

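View pics/s3.png

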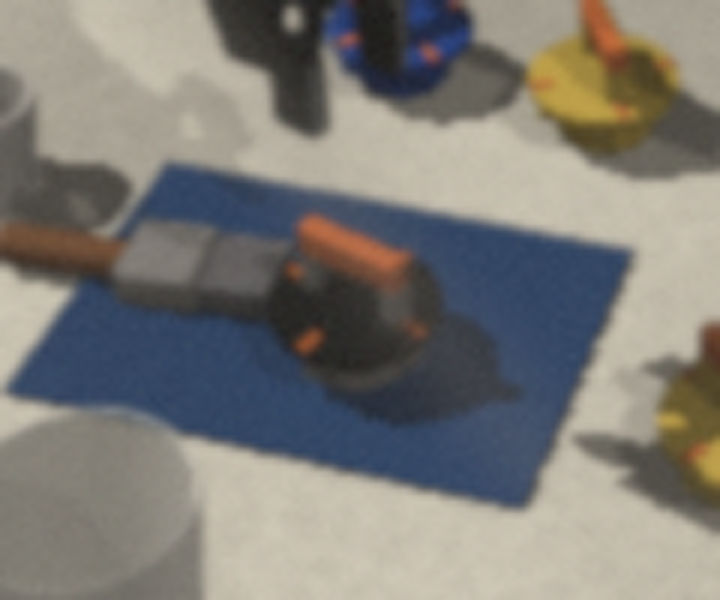

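The knob's white end now lines up with the orange mark (around (600,238) in the crop) and a green light is on. In the side view the gripper is above the orange handle. Descend.

Call:
arm_command(series=[[[0,0.03,0,0,0,0,0.045],[0,0.06,0,0,0,0,0.045],[0,0.08,0,0,0,0,0.045],[0,0.08,0,0,0,0,0.045],[0,0.08,0,0,0,0,0.045]]], squeeze=30)

```text
time: 9.42
tcp_pos: [0.5307, 0.27, 0.0661]
ee_rot: [-0.701, 0.088, -0.089, 0.702]
ft_force: [0.2, 0.4, 0.7]
finger_gap: 0.0446
```

```bash
python3 tgt.py .5315 .2685 .043 75.7;  python3 - <<'E'
from h import *
p=capture("side"); save(p,"s4.png",(230,210,350,310),6)
E
```

```text
t 9.4167 tcp [0.5307 0.27   0.0661] jaw 75.66 gap 0.0446 F [0.2 0.4 0.7] M [ 0.02 -0.01  0.01] q [ 0.34  0.45 -0.18  0.95 -0.    0.59]
shift [ 0.0011  0.0231 -0.0013] rot [-0.001  -0.0007  0.0016]
```

View pics/s4.png

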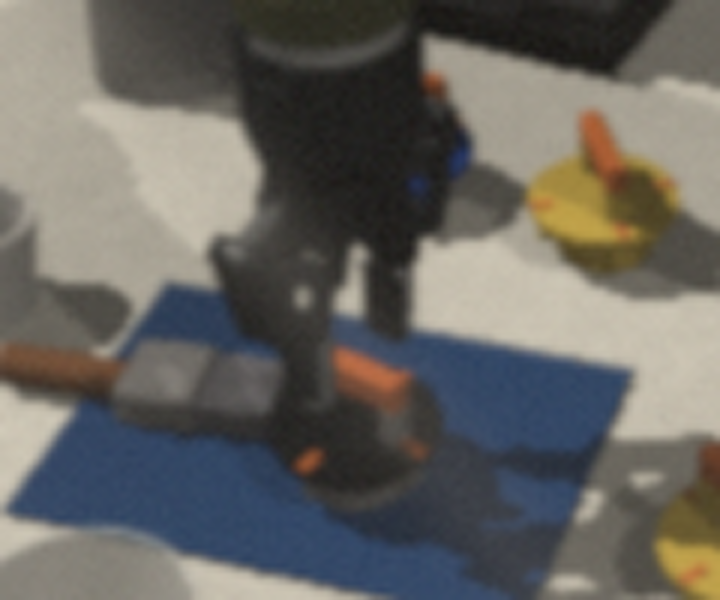

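Call:
arm_command(series=[[[0.001,0.015,-0.001,0,0,0,0.045],[0.001,0.021,-0.001,0,0,0,0.045],[0.001,0.021,-0.001,0,0,0,0.045],[0.001,0.021,-0.001,0,0,0,0.005],[0.001,0.021,-0.001,0,0,0,0.005],[0.001,0.021,-0.001,0,0,0,0.005],[0.001,0.021,-0.001,0,0,0,0.005],[0.001,0.021,-0.001,0,0,0,0.005],[0.001,0.021,-0.001,0,0,0,0.005],[0.001,0.021,-0.001,0,0,0,0.005]]], squeeze=50)

```text
time: 10.3
tcp_pos: [0.5309, 0.2688, 0.0444]
ee_rot: [-0.701, 0.087, -0.089, 0.702]
ft_force: [-0.9, -2.3, 5.9]
finger_gap: 0.0109
```

```bash
python3 tgt.py .5315 .2685 .043 75.7
```

```text
t 10.3 tcp [0.5309 0.2688 0.0444] jaw 75.69 gap 0.0109 F [-0.9 -2.3  5.9] M [-0.17  0.16 -0.02] q [ 0.33  0.47 -0.2   0.9  -0.    0.58]
shift [ 0.0006  0.0014 -0.0001] rot [-0.0007 -0.0002  0.0017]
```

Gripped (gap about 11 mm on the 12 mm bar). Raise the squeeze and lift.

Call:
arm_command(series=[[[0,0,0,0,0,0,0.003],[0,-0.02,0,0,0,0,0.003],[0,-0.05,0,0,0,0,0.003],[0,-0.09,0,0,0,0,0.003],[0,-0.13,0,0,0,0,0.003],[0,-0.17,0,0,0,0,0.003],[0,-0.21,0,0,0,0,0.003],[0,-0.24,0,0,0,0,0.003],[0,-0.24,0,0,0,0,0.003],[0,-0.24,0,0,0,0,0.003]]], squeeze=80)

```text
time: 11.13
tcp_pos: [0.5311, 0.2691, 0.285]
ee_rot: [-0.701, 0.087, -0.089, 0.702]
ft_force: [-0.1, 0.2, -2.3]
finger_gap: 0.0104
```

```bash
python3 tgt.py .6005 -.1366 .283 53.5;python3 - <<'E'
from h import *
p=capture("top"); save(p,"t5.png",(180,150,300,250),6)
p=capture("side"); save(p,"s5.png",(230,130,350,230),6)
E
```

```text
t 11.1333 tcp [0.5311 0.2691 0.285 ] jaw 75.69 gap 0.0104 F [-0.1  0.2 -2.3] M [-0.04 -0.   -0.02] q [0.33 0.34 0.22 1.44 0.   0.58]
shift [ 0.1675  0.0017 -0.376 ] rot [-0.0029  0.3874  0.0028]
```

View pics/t5.png

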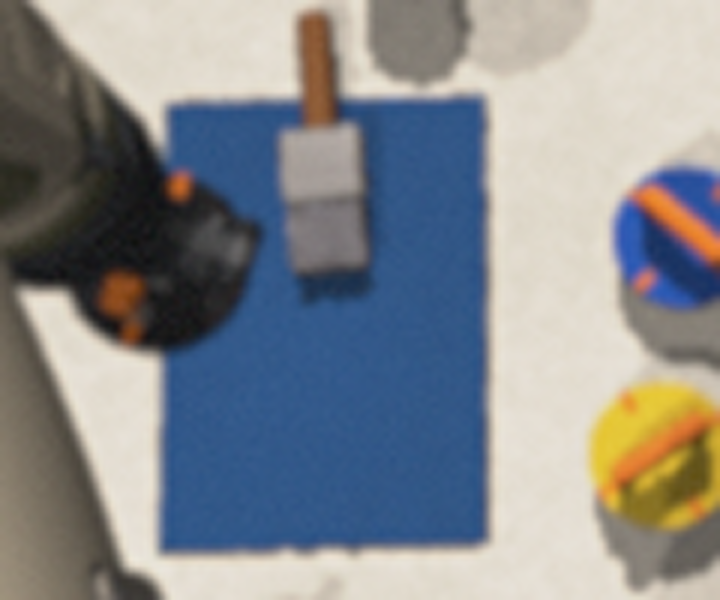

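View pics/s5.png

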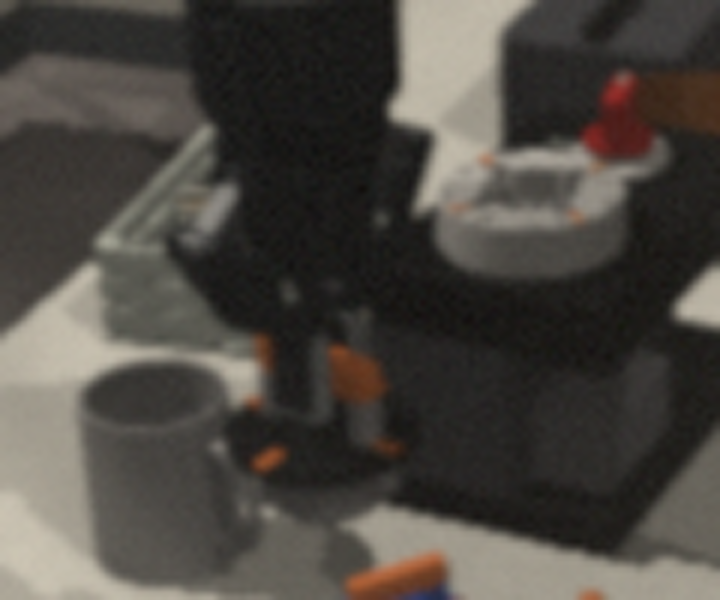

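```bash
cat > m2.py <<'E'
from h import *
np.set_printoptions(precision=4,suppress=True)
s=observe(); t=np.array(s["tcp_pos"]); M=R.from_quat(s["ee_rot"]).as_matrix(); z=t[2]-.0084
x=M[:,0]; zz=M[:,2]
for n in("top","side"):
    p=capture(n); im=rect(p,t[:2],.06,z,.00025); cv2.imwrite(f"pics/m2{n}.png",cv2.resize(im[:,:,::-1],(400,400)))
    for c,a in blobs(im,t[:2],.06,.00025,lo=(2,120,60),mina=150)[0]:
        d=np.array([c[0],c[1],z])-t; print(n,c,a,"in tool x,z mm",np.round(1000*np.array([d@x,d@zz]),1), "world d",np.round(d[:2]*1000,1))
cv2.imwrite("pics/m2.png",np.hstack([cv2.imread("pics/m2top.png"),cv2.imread("pics/m2side.png")]))
E
python3 m2.py
```

```text
top [0.5616, 0.262] 1602 in tool x,z mm [32.7  1.7] world d [32.1 -6.5]
top [0.5144, 0.281] 6291 in tool x,z mm [-17.7   8.4] world d [-15.1  12.5]
side [0.5747, 0.2221] 1762 in tool x,z mm [ 55.3 -33.8] world d [ 45.2 -46.4]
side [0.5594, 0.2638] 315 in tool x,z mm [30.1  2.9] world d [29.9 -4.7]
side [0.532, 0.2284] 12091 in tool x,z mm [ 12.3 -38.2] world d [  2.5 -40.1]
side [0.536, 0.2994] 3120 in tool x,z mm [-1.3 31.6] world d [ 6.5 30.9]
side [0.497, 0.2766] 1096 in tool x,z mm [-33.5  -0.2] world d [-32.5   8.1]
```

View pics/m2.png

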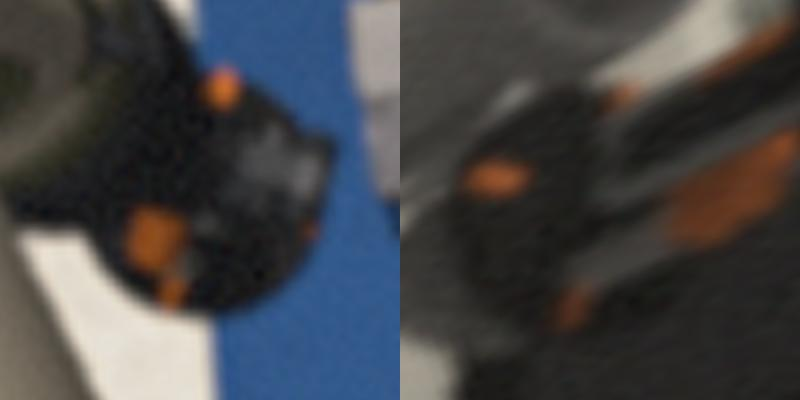

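Call:
arm_command(series=[[[0.167,0,-0.376,0,0.405,0,0.003],[0.167,0,-0.376,0,0.405,0,0.003],[0.167,0,-0.376,0,0.405,0,0.003],[0.167,0,-0.376,0,0.405,0,0.003],[0.167,0,-0.376,0,0.405,0,0.003],[0.167,0,-0.376,0,0.405,0,0.003],[0.167,0,-0.376,0,0.405,0,0.003],[0.167,0,-0.376,0,0.405,0,0.003],[0.167,0,-0.376,0,0.405,0,0.003],[0.167,0,-0.376,0,0.405,0,0.003],[0.167,0,-0.376,0,0.405,0,0.003],[0.167,0,-0.376,0,0.405,0,0.003],[0.167,0,-0.376,0,0.405,0,0.003],[0.167,0,-0.376,0,0.405,0,0.003]]])

```text
time: 12.5
tcp_pos: [0.5985, -0.1357, 0.2824]
ee_rot: [-0.67, 0.228, -0.226, 0.67]
ft_force: [-0.8, 0.3, -2.7]
finger_gap: 0.0105
```

```bash
python3 tgt.py .6002 -.1362 .24 52.5; python3 m2.py; python3 - <<'E'
from h import *
p=capture("top"); save(p,"t6.png",(315,120,435,220),6)
p=capture("side"); save(p,"s6.png",(260,80,380,180),6)
E
```

```text
t 12.5 tcp [ 0.5985 -0.1357  0.2824] jaw 52.55 gap 0.0105 F [-0.8  0.3 -2.7] M [0.03 0.03 0.06] q [-0.35  0.39  0.28  1.46  0.    0.3 ]
shift [0.0017 0.0424 0.0006] rot [ 0.0004  0.0008 -0.0021]
top [0.6039, -0.0893] 161 in tool x,z mm [-23.9  40.1] world d [ 5.4 46.4]
side [0.6175, -0.1119] 1576 in tool x,z mm [ 0.6 30.4] world d [19.  23.8]
side [0.6054, -0.1834] 6469 in tool x,z mm [ 34.5 -33.7] world d [  6.9 -47.7]
side [0.579, -0.1616] 1813 in tool x,z mm [  0.3 -32.5] world d [-19.5 -25.9]
```

View pics/t6.png

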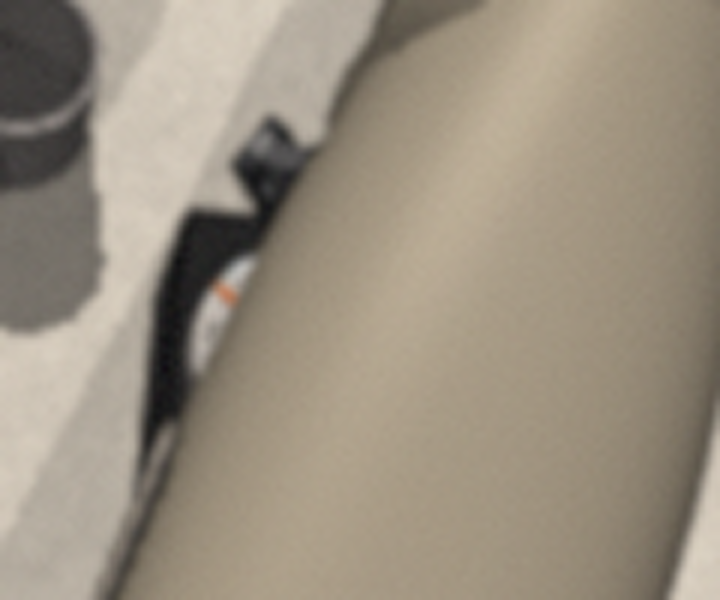

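View pics/s6.png

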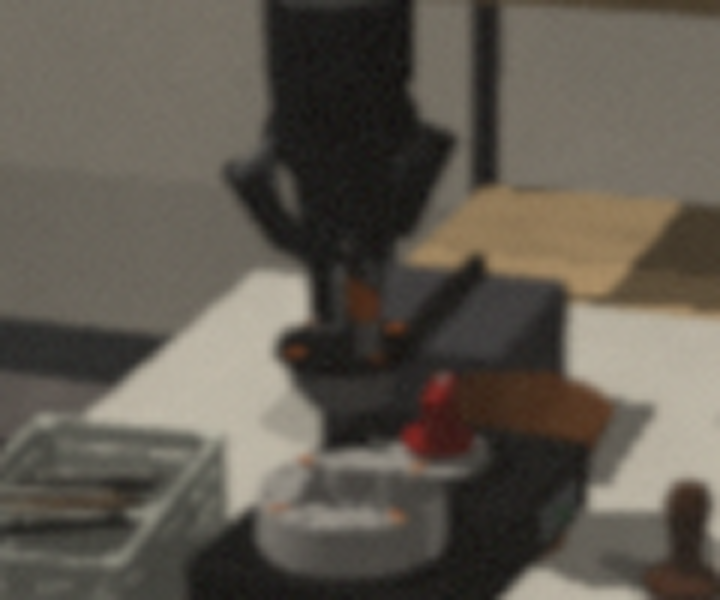

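```bash
python3 - <<'E'
from h import *
c=np.array([.6,-.136])
for k in range(2):
    p=capture("side"); im=rect(p,c,.06,.19,.00025)
    for a,b in blobs(im,c,.06,.00025,lo=(2,70,90),hi=(20,255,255),mina=100)[0]: print(k,a,b, round(float(np.degrees(np.arctan2(a[1]+.136,a[0]-.6))),1))
    o=im
cv2.imwrite("pics/sr7.png",cv2.resize(o[:,:,::-1],(480,480)))
E
```

```text
0 [0.6329, -0.1632] 1110 -39.6
0 [0.6249, -0.1002] 395 55.2
0 [0.5741, -0.1818] 2951 -119.5
0 [0.5604, -0.1099] 2327 146.6
1 [0.6328, -0.1634] 1106 -39.9
1 [0.6252, -0.0999] 405 55.1
1 [0.5742, -0.182] 2910 -119.3
1 [0.5605, -0.1098] 2306 146.4
```

View pics/sr7.png

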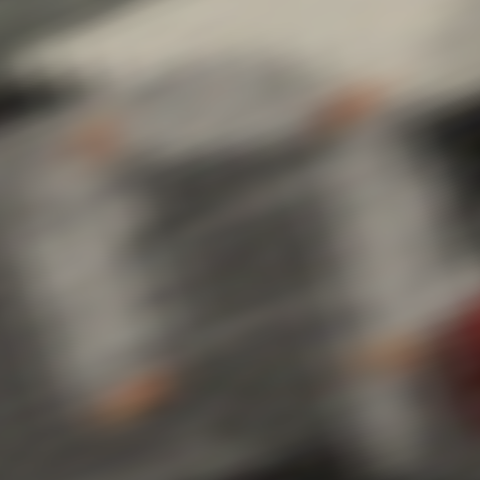

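Call:
arm_command(series=[[[0.0005,0.02,0,0,-0.018,0,0.003],[0.0005,0.04,0,0,-0.018,0,0.003],[0.0005,0.047,0,0,-0.018,0,0.003],[0.0005,0.047,0,0,-0.018,0,0.003],[0.0005,0.047,0,0,-0.018,0,0.003]]])

```text
time: 13.22
tcp_pos: [0.5993, -0.137, 0.2365]
ee_rot: [0.672, -0.222, 0.221, -0.672]
ft_force: [-0.3, -0.2, -2.3]
finger_gap: 0.0106
```

```bash
python3 tgt.py .5995 -.1362 .22 53.6
```

```text
t 13.2167 tcp [ 0.5993 -0.137   0.2365] jaw 53.53 gap 0.0106 F [-0.3 -0.2 -2.3] M [ 0.02 -0.02 -0.03] q [-0.36  0.39  0.17  1.35 -0.    0.28]
shift [-0.0003  0.0165  0.0008] rot [ 0.0003 -0.0013 -0.0006]
```

Call:
arm_command(series=[[[0,0.005,0.0005,0,0,0,0.003],[0,0.009,0.0005,0,0,0,0.003],[0,0.013,0.0005,0,0,0,0.003],[0,0.013,0.0005,0,0,0,0.003]]])

```text
time: 13.55
tcp_pos: [0.5995, -0.1368, 0.2227]
ee_rot: [0.672, -0.222, 0.221, -0.672]
ft_force: [-1.0, 0.5, -1.5]
finger_gap: 0.0106
```

```bash
python3 tgt.py .5995 -.1362 .22 53.6; python3 - <<'E'
from h import *
p=capture("side"); save(p,"s8.png",(280,110,370,185),8)
E
```

```text
t 13.55 tcp [ 0.5995 -0.1368  0.2227] jaw 53.51 gap 0.0106 F [-1.   0.5 -1.5] M [ 0.02 -0.    0.  ] q [-0.35  0.4   0.14  1.32 -0.    0.28]
shift [-0.0004  0.0027  0.0005] rot [ 0.0003 -0.0015 -0.0007]
```

View pics/s8.png

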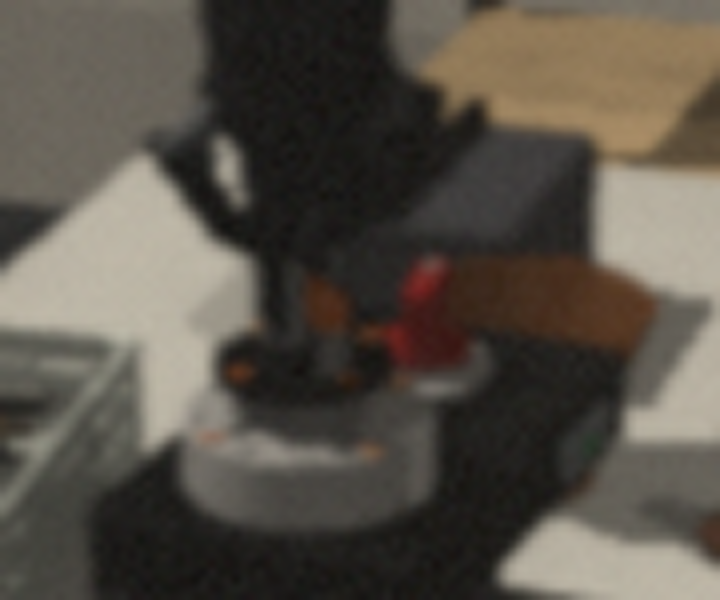

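Call:
arm_command(series=[[[0,0.003,0,0,0,0,0.003],[0,0.006,0,0,0,0,0.003],[0,0.009,0,0,0,0,0.003],[0,0.009,0,0,0,0,0.003]]])

```text
time: 13.93
tcp_pos: [0.5994, -0.1368, 0.2134]
ee_rot: [0.672, -0.222, 0.221, -0.672]
ft_force: [-0.2, -0.4, -2.5]
finger_gap: 0.0103
```

```bash
python3 tgt.py .5995 -.1362 .22 53.6
```

```text
t 13.9333 tcp [ 0.5994 -0.1368  0.2134] jaw 53.51 gap 0.0103 F [-0.2 -0.4 -2.5] M [0.03 0.   0.  ] q [-0.35  0.4   0.12  1.3  -0.    0.28]
shift [-0.0002 -0.0066  0.0005] rot [ 0.0004 -0.0016 -0.0011]
```

Call:
arm_command(series=[[[0,0,0,0,0,0,0.002],[0,0.003,0,0,0,0,0.002],[0,0.006,0,0,0,0,0.002],[0,0.009,0,0,0,0,0.002],[0,0.011,0,0,0,0,0.002],[0,0.012,0,0,0,0,0.002],[0,0.012,0,0,0,0,0.002]]], squeeze=100)

```text
time: 14.52
tcp_pos: [0.6, -0.1371, 0.2046]
ee_rot: [0.672, -0.22, 0.222, -0.671]
ft_force: [-3.5, 1.1, 10.1]
finger_gap: 0.0098
```

```bash
python3 tgt.py .5995 -.1362 .2044 53.6
```

```text
t 14.5167 tcp [ 0.6    -0.1371  0.2046] jaw 53.51 gap 0.0098 F [-3.5  1.1 10.1] M [ 0.21  0.76 -0.06] q [-0.35  0.4   0.1   1.27 -0.    0.28]
shift [-0.001   0.0002  0.0004] rot [-0.0004 -0.0016  0.003 ]
```

Call:
arm_command(series=[[[0,0.002,0,0,0,0,0.002],[0,0.003,0,0,0,0,0.002],[0,0.003,0,0,0,0,0.002],[0,0.003,0,0,0,0,0.002]]])

```text
time: 14.85
tcp_pos: [0.6001, -0.1372, 0.2045]
ee_rot: [0.672, -0.219, 0.223, -0.671]
ft_force: [-7.6, 1.3, 23.5]
finger_gap: 0.0101
```

```bash
python3 tgt.py .5995 -.1362 .2044 53.6; python3 - <<'E'
from h import *
p=capture("side"); save(p,"s9.png",(280,110,370,185),8)
E
```

```text
t 14.85 tcp [ 0.6001 -0.1372  0.2045] jaw 53.51 gap 0.0101 F [-7.6  1.3 23.5] M [ 0.45  1.64 -0.01] q [-0.35  0.4   0.1   1.27 -0.    0.28]
shift [-0.001   0.0001  0.0004] rot [-0.001  -0.0016  0.0056]
```

View pics/s9.png

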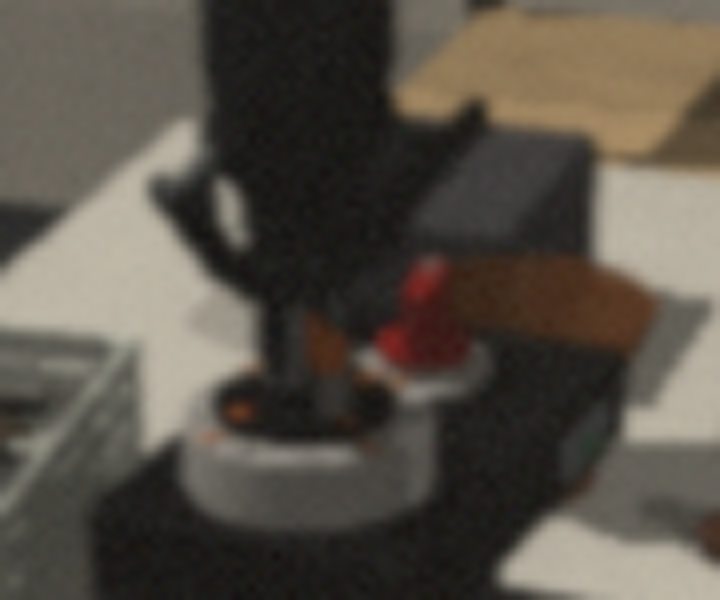

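The flange sits on the collar: force rose by 13 N with no further travel. Hold a moment, check the rest of the scene, then hand in.

Call:
arm_command(series=[[[0,0,0,0,0,0,0.002],[0,0,0,0,0,0,0.002],[0,0,0,0,0,0,0.002],[0,0,0,0,0,0,0.002],[0,0,0,0,0,0,0.002],[0,0,0,0,0,0,0.002]]])

```text
time: 15.4
tcp_pos: [0.6, -0.1372, 0.2044]
ee_rot: [0.672, -0.219, 0.223, -0.671]
ft_force: [-8.2, 1.4, 23.2]
finger_gap: 0.0097
```

```bash
python3 tgt.py .5995 -.1362 .2044 53.6; python3 - <<'E'
from h import *
p=capture("top"); save(p,"t10.png")
E
```

```text
t 15.4 tcp [ 0.6    -0.1372  0.2044] jaw 53.51 gap 0.0097 F [-8.2  1.4 23.2] M [0.46 1.69 0.02] q [-0.35  0.4   0.1   1.27 -0.    0.28]
shift [-0.001   0.      0.0005] rot [-0.001  -0.0016  0.0056]
```

View pics/t10.png

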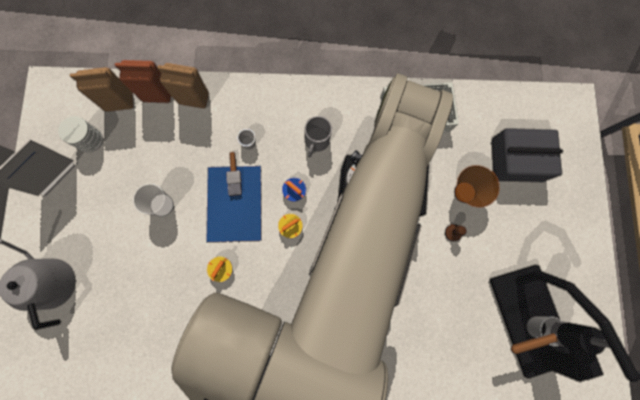

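Everything else stands where it was: brush at (233,180), jug at (318,132), hopper at (477,186), and the look-alikes untouched. Handing in.

```bash
python3 -c "
from plant import *
print(finish_job())"
```

```text
the job is handed in; nothing more can be done
None
```

I did both parts in the order asked and handed the job in at about 15.4 s. The arm is still gripping the handle and pressing the carrier down.

- **Knob:** I pressed it down until it bottomed and turned it clockwise until the stop resisted (about 0.9 N m). I let it rise while still gripped, then released it. A picture afterwards shows the white end at the orange mark and a green light on the grinder.
- **Burr carrier:** I took the orange-handled carrier with the black flange from the mat and turned it about 22° to match the collar. It meshed without resistance. In the last checks the push held at about 23 N on the wrist sensor, and the tool stayed at 0.2044 m, the height calculated for fully home. Extra push raised the force but gave no more travel. The side view shows the flange on the collar.
- **Surroundings:** The other things I could see in the last top view stand where they were, including the blue and yellow look-alikes. The arm hid part of the grinder and the basket behind it.

Three readings were less clean:
- The two cameras put the collar about 2 mm and 1° apart, so I used values in between.
- A sideways force of about 8 N remains while pressing.
- The gripper reads a gap of about 10 mm on the 12 mm handle. The knob bar read about 1 mm under its thickness too, so I take it as how the gripper reads under squeeze, not as slipping.

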